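# Loosen the left-hand disc nut of a clamped angle grinder

## Task

The worn disc on the angle grinder with the orange wing nut is due for changing. That nut has a left-hand thread, so loosen it by turning it clockwise, seen from above, by about 60 degrees (a sixth of a turn), and then let go. Leave the other grinder's black wing nut as it is.

Things in the scene. Friction and masses are not known exactly. Their poses are not given: they have to be found in the camera images.
- left_nut (a joint): Angle of the ORANGE wing nut (left-hand thread), rad. About 0 at the start (tight); grows as the nut turns CLOCKWISE seen from above, which loosens it; negative is tighter, thread ends at -0.35. Turns up to 2.6 against a steady friction of 0.12 N m and stays where left; it does not rise. Disc, spindle and grinder are locked to the bench.
- left_nut_grip (a point): Grip point of the orange wing nut, on its upright axis, 12 mm below its top, 120 mm above the bench. Its wing, a bar 46 long x 14 thick x 36 mm tall, stands on a flange 40 mm across, 8 thick, over a flat brown disc 125 mm across, 35 mm below this point. x along the bar, y across it, z up; turns with the nut. The blue grinder lies lower (86 mm), motor away from the robot.
- right_nut (a joint): Angle of the BLACK wing nut (ordinary thread) on the second, otherwise identical blue grinder, rad; 0 at the start, grows clockwise seen from above. To be left as it is.
- right_nut_grip (a point): The same point on the black wing nut, on the axis 12 mm below its top; same sizes and axes as the orange nut. The two grinders stand left and right on the bench, either way round.

How it is judged (in metres and radians):
At the end, for the whole second after the job is handed in: The orange nut stands still, 0.78 to 1.40 rad (45 to 80 degrees) clockwise of its zero, let go of, and the black nut is within 0.17 rad (10 degrees) of its zero (value of joint left_nut between 0.78 and 1.4 rad and velocity of joint left_nut between -0.05 and 0.05 rad/s and value of joint right_nut between -0.17 and 0.17 rad); the robot touches nothing.
It fails at once if the orange nut is tightened (turned anticlockwise past -0.22 rad) (value of joint left_nut below -0.22 rad).
It fails at once if the orange nut is spun beyond 1.75 rad (100 degrees) (value of joint left_nut above 1.75 rad).
It fails at once if the black nut is turned more than 0.17 rad (10 degrees) either way (value of joint right_nut above 0.17 rad or value of joint right_nut below -0.17 rad).
It also fails if it takes over 32 s, if anything falls off the work surface, if the arm or the gripper's body presses on something with over 40 N, if the wrist force passes 120 N, or if a joint passes its speed limit or range.

## Robot

A 6-joint arm with a two-finger parallel gripper is mounted at the origin on the work surface. World frame = base frame: x ahead of the robot, y to its left, z up, the work surface at z = 0. Lengths are in m, angles in degrees, forces in N, time in s.
With the tool pointing down it reaches from about 0.4 to 0.825 m from the base axis. Payload 7 kg.
Tool frame: the origin (TCP) lies midway between the tips of the shut fingers; the grasp point (between the pads) lies 19 mm behind it; z points along the fingers, y is the direction in which the jaws open and shut (so a half turn about z gives the same grasp; the last joint's range is limited). The gripper opens to 88 mm and grips with 3 to 60 N. Pads are 19 mm wide; open, the fingers measure 130 mm over their backs; the gripper's body (78 mm by 193 mm) begins 47 mm behind the grasp point.
Start: joints at [-49.899, 20.546, 0.682, 0, -70.136, -16.507], TCP at [0.27, -0.619, 0.2] pointing down, gripper open.
Joint ranges: [-176.03, 176.03], [-82.01, 121.73], [-58.28, 71.71], [-173.87, 95.51], [-174.79, -0.11], [-173.66, 173.66]. Speed limits (degrees/s): [136.94, 136.94, 172.46, 180, 180, 180].

## Interface

Orientations are given as a 3x3 rotation matrix whose columns are the frame's x, y, z axes.
In Python, from rig import robot gives the robot as it stands. Calls block until the motion is done:
- robot.goto(position, orientation): joint-space move of the TCP to a pose.
- robot.servo_line(position, ori=None, speed=0.15): straight line of the TCP; ori=None keeps the orientation; speed is the mean speed in m/s.
- robot.movej(angles): joint-space move.
- robot.move_gripper(opening): opening from 0.0 (shut) to 1.0 (fully open); the grip force is fixed at half the most; returns when the fingers have stopped.
- robot.dwell(seconds).
- robot.ik(position, orientation): joint angles nearest the present ones, or None.
- robot.grab_frame(name): name is "scene" or "top"; returns (picture, depth): 480x640x3 uint8, red, green, blue; 480x640 float32, m along the optical axis (not along the pixel's ray), 0 where there is no reading.
- robot.camera_info(name): a dict with "vfov" (degrees; the focal length in pixels is half the picture's height over the tangent of half this angle, whatever the lens; pixels are square), "cx", "cy" (the principal point, pixels), "view" (4x4, takes a point from world to camera coordinates). Camera axes: x right, y down, z forward; pixel columns grow to the right and rows downward; lengths in m; the calibration is good to about 2 mm. A picture is of the moment at which its call begins. camera_info takes no time and is no camera call.
A pose or a line that the arm cannot do raises robot.Unreachable and nothing moves.
- robot.job_done(): hands the job in, once; it reports no verdict.
Readings, each from a call of its own:
- robot.read_t(): time.
- robot.read_qpos(): joint angles.
- robot.read_qvel(): joint speeds.
- robot.read_effort(): joint torques, N m.
- robot.read_position(): TCP position.
- robot.read_tcp_rot(): TCP orientation.
- robot.read_force(): force on the tool from outside, world axes, zero at the start.
- robot.read_ft_torque(): the same for the moment, N m.
- robot.read_grip_width(): opening from 0.0 (shut) to 1.0 (fully open).
Only numpy, scipy, OpenCV 4.12 (cv2) and the standard library are available. Lean on these libraries where they do the work, as an engineer would, in place of code of your own. Each camera call takes 0.05 s, during which the arm holds its last target.

## Working session

There is one attempt and no reset: what is moved stays moved. The work goes in short steps, each a Python script; the robot and the scene stay as the last script left them, time stands still between calls to the robot, and variables do not carry over. Pictures are saved under pics/ and viewed, and the job is handed in when it is done.

```bash
ls; mkdir -p pics; python3 - <<'E'
from rig import robot
import cv2,numpy as np
for n in("scene","top"):
    p,d=robot.grab_frame(n); cv2.imwrite(f"pics/{n}0.png",p[:,:,::-1]); np.save(f"{n}0.npy",d); np.save(f"{n}0c.npy",p)
    i=robot.camera_info(n); print(n,i)
print(robot.read_t(),robot.read_grip_width(),robot.read_tcp_rot())
E
```

```text
pics
scene {'vfov': 55.034487311631715, 'cx': 319.2714583279097, 'cy': 246.08364273459202, 'view': array([[ 0.04970239,  0.9987595 ,  0.00302338, -0.02528625],
       [ 0.65988438, -0.03056595, -0.75074518, -0.23573915],
       [-0.74972147,  0.03930891, -0.66058499,  1.36256711],
       [ 0.        ,  0.        ,  0.        ,  1.        ]])}
top {'vfov': 51.52295589517421, 'cx': 319.4706453762214, 'cy': 248.44759338400198, 'view': array([[-0.01484198, -0.99944365, -0.02986829,  0.02416209],
       [-0.99406449,  0.0179687 , -0.10729825,  0.52857792],
       [ 0.10777525,  0.02809849, -0.99377813,  1.02642941],
       [ 0.        ,  0.        ,  0.        ,  1.        ]])}
0.1 1.00370384976812 [[-9.16437727e-01 -4.00176689e-01 -7.14059806e-04]
 [-4.00177306e-01  9.16436784e-01  1.32065713e-03]
 [ 1.25894476e-04  1.49605055e-03 -9.99998873e-01]]
```

View pics/scene0.png

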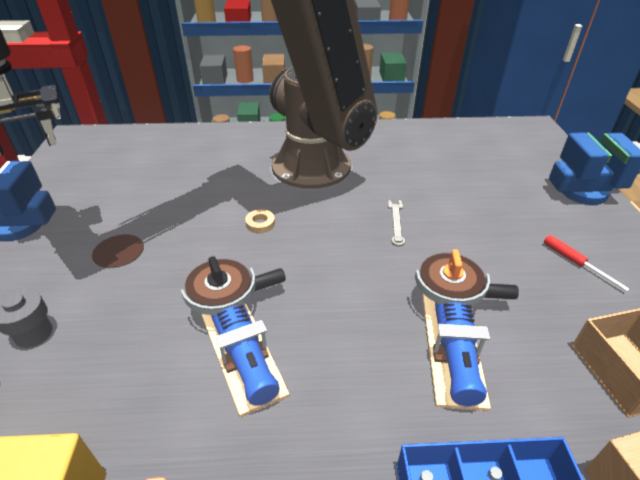

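View pics/top0.png

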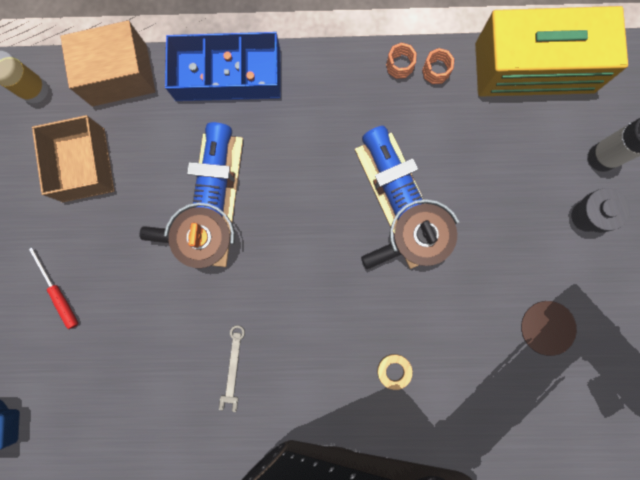

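The top view shows the orange nut at about (197,235) and the black nut at about (428,233). The orange bar lies nearly along the image column, and its side handle sticks out to the left at (153,233). Next I'll enlarge the crop and measure.

```bash
cat > h.py <<'E'
import numpy as np,cv2
def pts(robot,n,d,mask=None):
    i=robot.camera_info(n); f=240/np.tan(np.radians(i['vfov']/2))
    v,u=np.nonzero((d>0)&(mask if mask is not None else True)); z=d[v,u]
    P=np.c_[(u-i['cx'])/f*z,(v-i['cy'])/f*z,z]
    V=i['view']; return (P-V[:3,3])@V[:3,:3],u,v
def ray(robot,n,u,v,zw):
    i=robot.camera_info(n); f=240/np.tan(np.radians(i['vfov']/2)); V=i['view']
    r=V[:3,:3].T@np.array([(u-i['cx'])/f,(v-i['cy'])/f,1]); o=-V[:3,:3].T@V[:3,3]
    return o+r*(zw-o[2])/r[2]
E
python3 - <<'E'
from rig import robot
from h import *
for n in("top","scene"):
    p=np.load(n+"0c.npy");d=np.load(n+"0.npy")
    h=cv2.cvtColor(p,cv2.COLOR_RGB2HSV)
    m=(h[...,0]>8)&(h[...,0]<22)&(h[...,1]>170)&(h[...,2]>120)
    b=np.zeros_like(m)
    if n=="top": b[210:260,175:222]=1
    else: b[240:290,435:475]=1
    P,u,v=pts(robot,n,d,m&b)
    print(n,len(P),u.min(),u.max(),v.min(),v.max(),P.min(0),P.max(0))
    t=P[P[:,2]>0.124]
    if len(t)>5:
        c=t[:,:2].mean(0);w,E=np.linalg.eigh(np.cov((t[:,:2]-c).T)); a=E[:,1]
        s=(t[:,:2]-c)@E
        r=cv2.minAreaRect(t[:,:2].astype(np.float32)*1000)
        print(len(t),c,t[:,2].mean(),"ang",np.degrees(np.arctan2(a[1],a[0])),np.ptp(s,axis=0),r)
    # brown disc
    P,u,v=pts(robot,n,d); r=P[(P[:,2]>.075)&(P[:,2]<.1)]
    print(r.shape)
P,u,v=pts(robot,"top",np.load("top0.npy"))
# all points above 0.06 near the orange grinder: height by region
s=(u>130)&(u<245)&(v>110)&(v<275)
for lo,hi in((.03,.06),(.06,.08),(.08,.09),(.09,.1),(.1,.115),(.115,.15)):
    q=P[s&(P[:,2]>lo)&(P[:,2]<=hi)]
    if len(q):print(lo,hi,len(q),q.min(0).round(3),q.max(0).round(3),q.mean(0).round(4))
p=np.load("top0c.npy");cv2.imwrite("pics/crop.png",cv2.resize(p[195:275,135:255,::-1],None,fx=6,fy=6,interpolation=cv2.INTER_CUBIC))
p=np.load("scene0c.npy");cv2.imwrite("pics/crop2.png",cv2.resize(p[230:320,405:525,::-1],None,fx=6,fy=6,interpolation=cv2.INTER_CUBIC))
E
```

```text
top 15 194 201 228 245 [0.52890219 0.25093454 0.0961745 ] [0.56224312 0.25519955 0.13170798]
13 [0.54250018 0.25336652] 0.12993012837630852 ang 174.22202498301758 [0.00212341 0.03348083] ((545.5502319335938, 253.0482177734375), (1.8994516134262085, 33.4805793762207), 85.29649353027344)
(14582, 3)Traceback (most recent call last):
  File "<stdin>", line 11, in <module>
    return umr_minimum(a, axis, None, out, keepdims, initial, where)
ValueError: zero-size array to reduction operation minimum which has no identity
```

```bash
ls pics
```

```text
scene0.png
top0.png
```

```bash
python3 - <<'E'
from rig import robot
from h import *
p=np.load("top0c.npy");cv2.imwrite("pics/crop.png",cv2.resize(p[195:275,135:255,::-1],None,fx=6,fy=6,interpolation=cv2.INTER_CUBIC))
p=np.load("scene0c.npy");cv2.imwrite("pics/crop2.png",cv2.resize(p[230:320,405:525,::-1],None,fx=6,fy=6,interpolation=cv2.INTER_CUBIC))
for n,b in(("top",(175,222,210,260)),("scene",(435,475,240,290))):
    d=np.load(n+"0.npy"); m=np.zeros(d.shape,bool); m[b[2]:b[3],b[0]:b[1]]=1
    print(n,"zero depth",(d[m]==0).sum(),m.sum())
    P,u,v=pts(robot,n,d,m)
    t=P[(P[:,2]>0.122)&(P[:,2]<.15)]
    r=cv2.minAreaRect(t[:,:2].astype(np.float32)*1000)
    print(len(t),t.mean(0),r)
P,u,v=pts(robot,"top",np.load("top0.npy"))
s=(u>130)&(u<245)&(v>110)&(v<275)
for lo,hi in((.03,.06),(.06,.08),(.08,.09),(.09,.1),(.1,.115),(.115,.15)):
    q=P[s&(P[:,2]>lo)&(P[:,2]<=hi)]
    if len(q):print(lo,hi,len(q),q.min(0).round(3),q.max(0).round(3),q.mean(0).round(4))
E
```

```text
top zero depth 9 2350
185 [0.54980405 0.25699276 0.13049613] ((550.08740234375, 257.75994873046875), (14.040040969848633, 44.7087287902832), 84.05908966064453)
scene zero depth 13 2000
154 [0.55443688 0.25698393 0.12956708] ((551.731689453125, 258.3308410644531), (14.466867446899414, 45.31922912597656), 83.16614532470703)
0.03 0.06 569 [0.546 0.199 0.03 ] [0.792 0.393 0.06 ] [0.6264 0.2942 0.0544]
0.06 0.08 1649 [0.506 0.188 0.06 ] [0.797 0.391 0.08 ] [0.6955 0.2408 0.0714]
0.08 0.09 3531 [0.489 0.188 0.08 ] [0.737 0.33  0.09 ] [0.5786 0.2545 0.0853]
0.09 0.1 153 [0.505 0.191 0.09 ] [0.698 0.322 0.1  ] [0.5574 0.2492 0.0943]
0.1 0.115 55 [0.527 0.248 0.1  ] [0.572 0.262 0.115] [0.5472 0.252  0.108 ]
0.115 0.15 208 [0.528 0.25  0.115] [0.572 0.266 0.136] [0.5498 0.2565 0.1291]
```

View pics/crop.png

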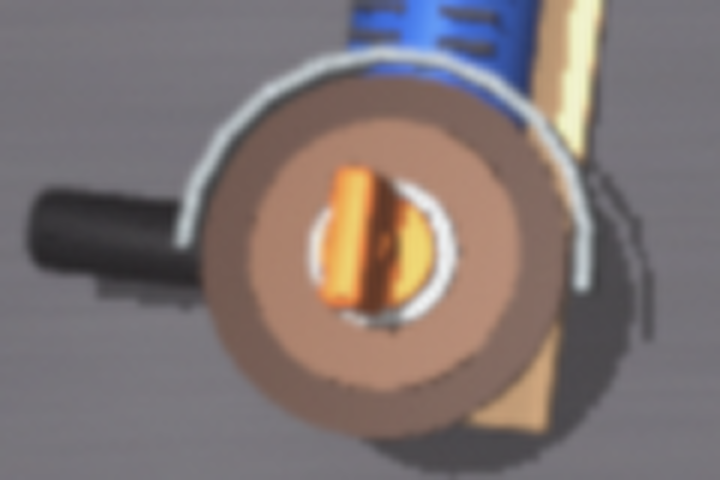

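View pics/crop2.png

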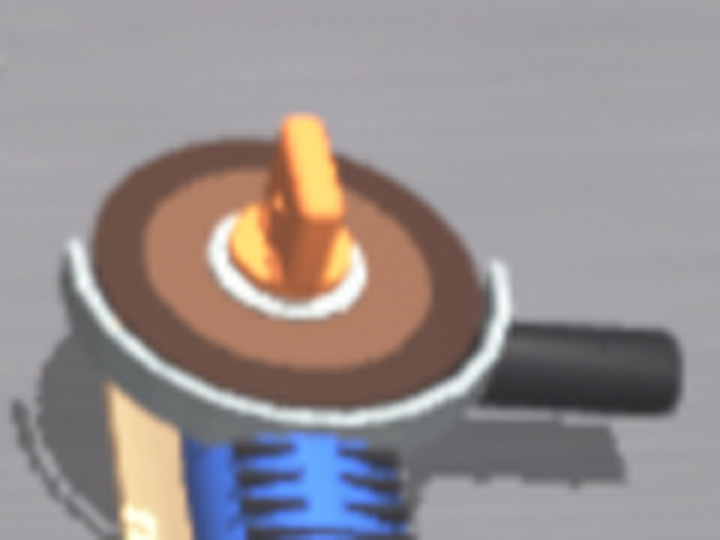

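The two cameras agree on the bar. Its centre is at about (0.551, 0.258), its top is at 0.13, it measures 45x14 mm, and it points about -6.5° from x. All of this matches the given sizes. Next I'll check IK for the grasp and the turned pose.

```bash
cat >> h.py <<'E'
def R(yaw): # tool y axis at world angle yaw (deg), z down
    a=np.radians(yaw); y=np.array([np.cos(a),np.sin(a),0]); z=np.array([0,0,-1.]); return np.c_[np.cross(y,z),y,z]
C=np.array([0.551,0.258])
E
python3 - <<'E'
from rig import robot
from h import *
for k in(83.5,-96.5):
    for z in(.25,.104):
        for dy in (0,-63):
            print(k,z,dy,np.round(robot.ik([*C,z],R(k+dy)),1))
E
```

```text
83.5 0.25 0 [  43.5   12.7   -3.7    0.   -73.6 -140. ]
83.5 0.25 -63 [ 43.5  12.7  -3.7   0.  -73.6 157. ]
83.5 0.104 0 [  43.5   18.8  -15.3    0.   -55.9 -140. ]
83.5 0.104 -63 [ 43.5  18.8 -15.3   0.  -55.9 157. ]
-96.5 0.25 0 [ 43.5  12.7  -3.7   0.  -73.6  40. ]
-96.5 0.25 -63 [ 43.5  12.7  -3.7   0.  -73.6 -23. ]
-96.5 0.104 0 [ 43.5  18.8 -15.3   0.  -55.9  40. ]
-96.5 0.104 -63 [ 43.5  18.8 -15.3   0.  -55.9 -23. ]
```

```bash
python3 - <<'E'
from rig import robot
from h import *
robot.goto([*C,.25],R(-96.5))
robot.servo_line([*C,.16],speed=.1)
print(robot.read_t(),robot.read_position(),robot.read_qpos())
for n in("scene","top"):
    p,d=robot.grab_frame(n)
    c=p[180:330,380:580] if n=="scene" else p[160:310,100:300]
    cv2.imwrite(f"pics/{n}1.png",cv2.resize(c[:,:,::-1],None,fx=4,fy=4,interpolation=cv2.INTER_CUBIC))
E
```

```text
4.375 [0.55143757 0.25827427 0.16069683] [ 4.34668630e+01  1.59455850e+01 -1.13035952e+01  1.67224191e-02
 -6.26880625e+01  4.00318796e+01]
```

View pics/scene1.png

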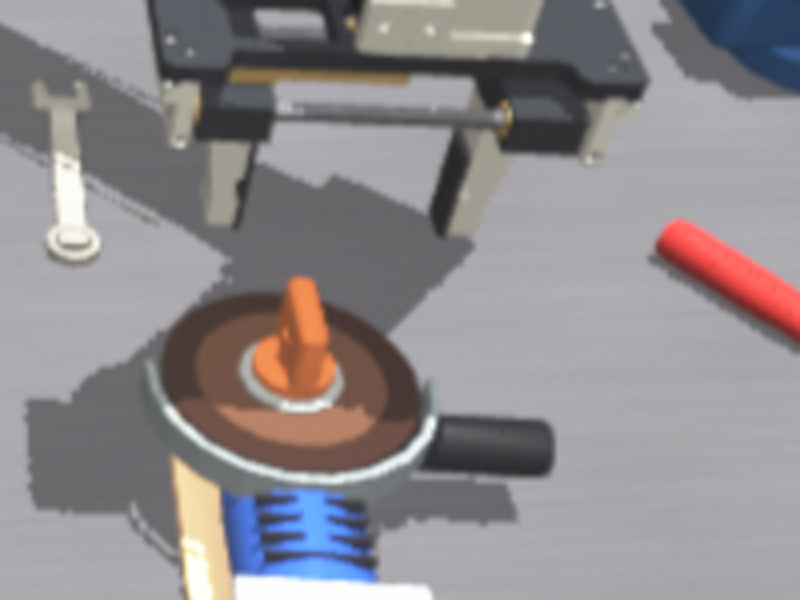

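View pics/top1.png

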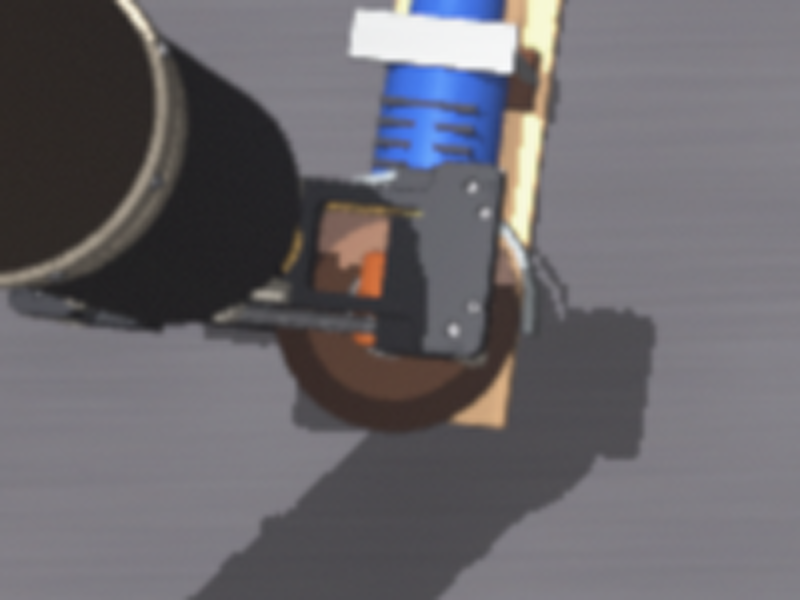

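```bash
python3 - <<'E'
from rig import robot
from h import *
for u,v in((380+222/4,180+225/4),(380+458/4,180+236/4)): print(ray(robot,"scene",u,v,.16))
R_=R(-96.5); 
i=robot.camera_info("scene");f=240/np.tan(np.radians(i['vfov']/2))
for s in(-.044,.044):
    P=np.r_[C,.16]+R_[:,1]*s; c=i['view'][:3,:3]@P+i['view'][:3,3]; print(P,(f*c[0]/c[2]+i['cx']-380)*4,(f*c[1]/c[2]+i['cy']-180)*4)
E
```

```text
[0.52116168 0.21987173 0.16      ]
[0.53427174 0.32928484 0.16      ]
[0.55598094 0.30171716 0.16      ] 415.0579067154613 268.2336115313267
[0.54601906 0.21428284 0.16      ] 222.88403321303417 259.81618652393036
```

The fingertips appear higher or offset compared with my projection, so I'll check them with depth before descending.

```bash
python3 - <<'E'
from rig import robot
from h import *
p,d=robot.grab_frame("scene"); np.save("s1.npy",d)
for (a,b) in(((428,444),(205,240)),((486,506),(205,242))):
    m=np.zeros(d.shape,bool); m[b[0]:b[1],a[0]:a[1]]=1
    P,u,v=pts(robot,"scene",d,m); s=(P[:,2]>.14)&(P[:,2]<.24); P=P[s];v=v[s];u=u[s]
    for r in range(b[0],b[1],3):
        q=P[v==r]; 
        if len(q): print(r,len(q),u[v==r].min(),u[v==r].max(),q.min(0).round(4),q.max(0).round(4))
print(robot.read_position(),robot.read_grip_width(),robot.read_tcp_rot().round(3).tolist())
E
```

```text
217 13 431 443 [0.5348 0.194  0.2174] [0.5572 0.2125 0.2345]
220 12 432 443 [0.5502 0.1959 0.2228] [0.5577 0.2137 0.2282]
223 12 431 442 [0.5347 0.1965 0.2035] [0.5573 0.2137 0.2212]
226 12 431 442 [0.54   0.1983 0.2008] [0.5576 0.2147 0.2148]
229 11 431 441 [0.5436 0.1989 0.1968] [0.5579 0.2138 0.2084]
232 10 431 440 [0.5471 0.1977 0.1927] [0.5576 0.2136 0.2014]
235 9 432 440 [0.5547 0.1999 0.1915] [0.5577 0.2137 0.1944]
214 5 493 497 [0.549  0.3032 0.2313] [0.5556 0.3072 0.2362]
217 12 492 504 [0.5498 0.3017 0.2253] [0.5683 0.314  0.2394]
220 15 491 505 [0.5472 0.3011 0.2166] [0.5693 0.3168 0.2334]
223 16 490 505 [0.5477 0.3019 0.2102] [0.5708 0.3192 0.2282]
226 16 489 504 [0.5476 0.3021 0.2032] [0.5707 0.3191 0.2215]
229 15 488 502 [0.547  0.3016 0.1957] [0.5695 0.3174 0.2138]
232 14 487 500 [0.5471 0.3018 0.1887] [0.5695 0.315  0.2068]
235 12 488 499 [0.5584 0.3011 0.1911] [0.5689 0.3162 0.1998]
238 10 489 498 [0.565  0.3012 0.1896] [0.5708 0.3167 0.1943]
[0.551306   0.25824838 0.1607668 ] 0.9977197183729273 [[0.994, -0.113, 0.001], [-0.113, -0.994, 0.001], [0.001, -0.001, -1.0]]
```

The open fingertips sit about 28 mm above the TCP because the jaws swing on an arc. They are centred on the nut at y = 0.2576, so the pose holds. Now I'll descend, grip and check.

```bash
python3 - <<'E'
from rig import robot
from h import *
robot.servo_line([*C,.103],speed=.06)
print(robot.read_position(),robot.read_force())
robot.move_gripper(0.0)
print(robot.read_t(),robot.read_grip_width()*88,robot.read_force(),robot.read_ft_torque(),robot.read_position())
p,d=robot.grab_frame("scene")
c=p[180:330,380:580]
cv2.imwrite("pics/scene2.png",cv2.resize(c[:,:,::-1],None,fx=4,fy=4,interpolation=cv2.INTER_CUBIC))
E
```

```text
[0.5512865  0.25817899 0.10343994] [ 0.24758924 -0.21217915  0.46777603]
6.7917 12.902202264532896 [ 0.10402694  1.76552913 -0.54011319] [ 0.475046    0.19131699 -0.01975921] [0.5510661  0.25826811 0.10303647]
```

View pics/scene2.png

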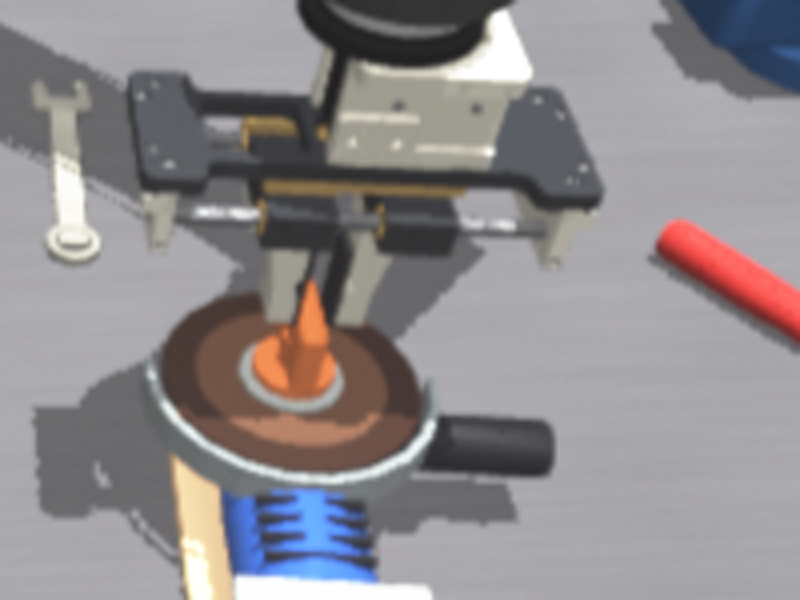

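The jaws stopped on the bar at 12.9 mm, but the tips look high on it. I'll measure that.

```bash
python3 - <<'E'
from rig import robot
from h import *
p,d=robot.grab_frame("scene")
cv2.imwrite("pics/scene3.png",cv2.resize(p[232:277,430:490,::-1],None,fx=12,fy=12,interpolation=cv2.INTER_NEAREST))
for (a,b) in(((445,456),(235,266)),((462,478),(235,266))):
    m=np.zeros(d.shape,bool); m[b[0]:b[1],a[0]:a[1]]=1
    P,u,v=pts(robot,"scene",d,m)
    for r in range(b[0],b[1],2):
        q=P[(v==r)&(P[:,2]>.09)]
        if len(q): print(r,len(q),np.median(q,0).round(4), q.min(0).round(4))
E
```

```text
235 11 [0.5849 0.2204 0.2165] [0.5791 0.2136 0.2119]
237 11 [0.5846 0.221  0.2117] [0.5791 0.2143 0.2073]
239 11 [0.5846 0.2217 0.2072] [0.58   0.2149 0.2035]
241 11 [0.5849 0.2221 0.2028] [0.5811 0.2153 0.1998]
243 9 [0.5598 0.2363 0.1758] [0.5503 0.2315 0.1677]
245 9 [0.559  0.237  0.1703] [0.5499 0.2326 0.1625]
247 10 [0.5592 0.238  0.1655] [0.5383 0.2338 0.1472]
249 10 [0.5601 0.2385 0.1614] [0.5412 0.2335 0.1447]
251 11 [0.5589 0.2386 0.1554] [0.5389 0.2343 0.1375]
253 11 [0.559  0.239  0.1505] [0.54   0.2353 0.1334]
255 10 [0.5592 0.241  0.1457] [0.5496 0.2364 0.137 ]
257 10 [0.559  0.2425 0.1404] [0.555  0.2356 0.1369]
259 9 [0.5594 0.2441 0.1355] [0.5536 0.2365 0.1297]
261 6 [0.5541 0.2524 0.1251] [0.5298 0.2489 0.1022]
263 7 [0.551  0.2517 0.1169] [0.5324 0.2506 0.0992]
265 10 [0.5485 0.2511 0.1093] [0.5331 0.2486 0.0944]
235 16 [0.5821 0.2557 0.2127] [0.5798 0.2403 0.2111]
237 16 [0.5831 0.2565 0.2089] [0.5806 0.241  0.2071]
239 15 [0.563  0.267  0.1868] [0.5415 0.2427 0.1686]
241 16 [0.5635 0.2672 0.1825] [0.5443 0.2422 0.1661]
243 16 [0.563  0.2676 0.1771] [0.5434 0.2437 0.1604]
245 15 [0.5629 0.2711 0.1724] [0.5459 0.2647 0.1577]
247 15 [0.5621 0.2699 0.1665] [0.5429 0.2646 0.15  ]
249 14 [0.5619 0.2708 0.1616] [0.5462 0.264  0.1479]
251 13 [0.5631 0.2714 0.1578] [0.5494 0.265  0.1458]
253 11 [0.5616 0.2712 0.1514] [0.5522 0.2651 0.1433]
255 11 [0.5622 0.2705 0.1472] [0.5546 0.2647 0.1404]
257 10 [0.5628 0.2711 0.1427] [0.5586 0.2646 0.139 ]
259 9 [0.5635 0.2705 0.1382] [0.5618 0.2635 0.1368]
261 9 [0.5626 0.2724 0.132 ] [0.5591 0.2666 0.1291]
```

View pics/scene3.png

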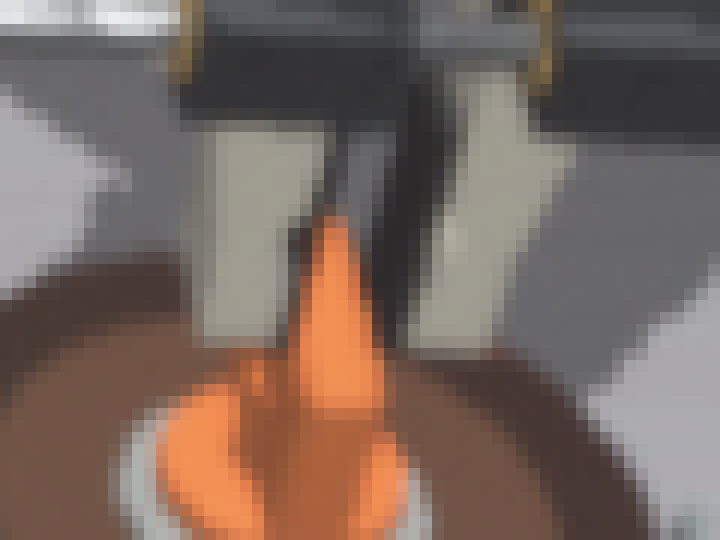

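Both finger depth and gripper-body depth show the gripper about 28 mm higher than the TCP reading implies. The tips are at 0.132 and the body is at 0.20 instead of 0.169. That means the pads only catch the top edge of the bar. I'll open, then descend in small force-checked steps and remeasure.

```bash
cat >> h.py <<'E'
def tips(robot,name=None):
    p,d=robot.grab_frame("scene")
    if name: cv2.imwrite(name,cv2.resize(p[180:330,380:580,::-1],None,fx=4,fy=4,interpolation=cv2.INTER_CUBIC))
    return p,d
E
python3 - <<'E'
from rig import robot
from h import *
robot.move_gripper(0.6)
print(robot.read_grip_width(),robot.read_force())
for z in(.098,.093,.088):
    robot.servo_line([*C,z],speed=.05)
    f=robot.read_force(); print(z,robot.read_position().round(4),f.round(2))
    if np.linalg.norm(f)>5: break
p,d=tips(robot,"pics/scene4.png")
P,u,v=pts(robot,"scene",d)
Q=(P-np.r_[C,0])@R(-96.5)  # local x along bar, y jaw
s=(abs(Q[:,0])<.02)&(abs(Q[:,1])>.013)&(abs(Q[:,1])<.06)&(P[:,2]>.1)&(P[:,2]<.16)
for sg in(-1,1):
    k=s&(np.sign(Q[:,1])==sg); print(sg,k.sum(),P[k].min(0).round(4),np.sort(P[k][:,2])[:6].round(4))
print(robot.read_t())
E
```

```text
0.6011332622775866 [ 0.0871612  -0.27686157 -0.19010799]
0.098 [0.5507 0.2578 0.0974] [ 0.85  0.8  -0.33]
0.093 [0.5507 0.2578 0.0925] [-0.59 -0.1  -0.25]
0.088 [0.5508 0.2579 0.0876] [ 0.08 -0.24 -0.11]
-1 244 [0.542  0.2829 0.112 ] [0.112  0.1132 0.1145 0.1151 0.1156 0.116 ]
1 182 [0.5357 0.2108 0.1136] [0.1136 0.1168 0.117  0.1177 0.1178 0.1179]
8.5417
```

View pics/scene4.png

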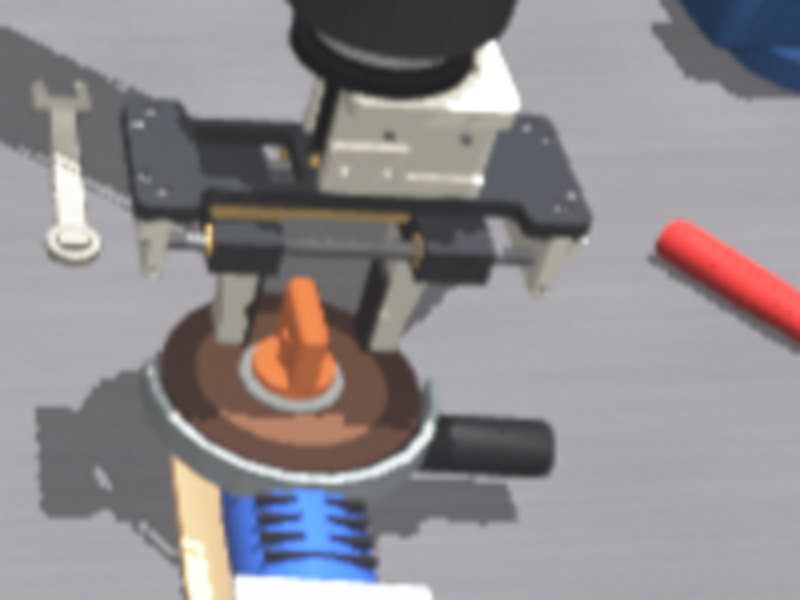

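At the TCP reading of 0.088 the tips are at about 0.115, and no contact force shows. That confirms a z offset of about 27 mm. I'll go down to 0.077, which puts the tips at about 0.104, and grip there.

```bash
python3 - <<'E'
from rig import robot
from h import *
for z in(.0825,.077):
    robot.servo_line([*C,z],speed=.05)
    f=robot.read_force(); print(z,robot.read_position().round(4),f.round(2))
    if np.linalg.norm(f)>5: raise SystemExit
robot.move_gripper(0.0)
print(robot.read_t(),robot.read_grip_width()*88,robot.read_force(),robot.read_ft_torque(),robot.read_position())
tips(robot,"pics/scene5.png")
E
```

```text
0.0825 [0.5507 0.2578 0.0821] [-0.57  0.01  0.04]
0.077 [0.5507 0.2578 0.0765] [-0.53 -0.29  0.41]
9.7667 13.995013646768722 [-0.42802752  0.96691403  0.16078189] [ 0.53710161  0.31322595 -0.01218095] [0.55110719 0.25834291 0.0770947 ]
```

View pics/scene5.png

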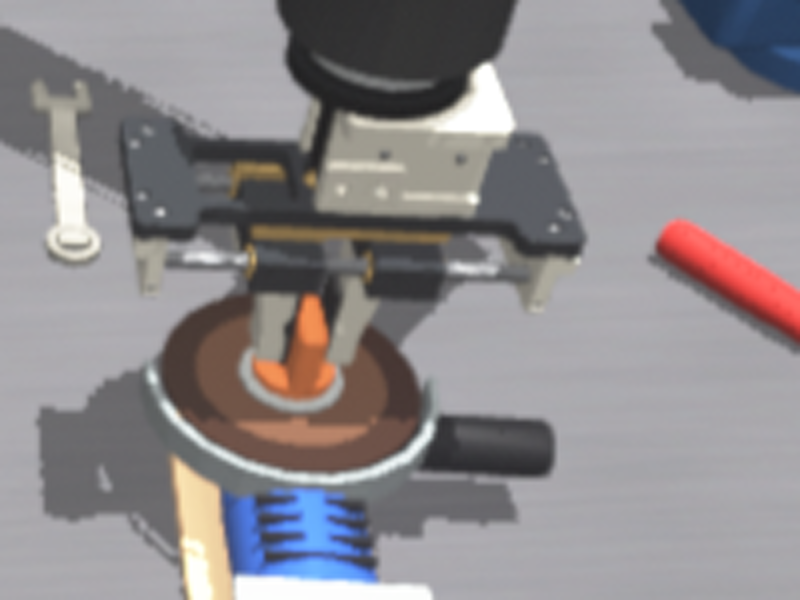

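The grip is now full, at 14.0 mm, which is the bar's thickness. Now I'll turn it with joint 6 in steps.

```bash
python3 - <<'E'
from rig import robot
from h import *
q=np.array(robot.ik([*C,.077],R(-96.5)));print(q.round(2))
for a in(15,30,45,63):
    t=q.copy(); t[5]-=a; robot.movej(t)
    T=robot.read_tcp_rot()
    print(a,np.degrees(np.arctan2(T[1,1],T[0,1])).round(2),(robot.read_grip_width()*88).round(2),robot.read_force().round(1),robot.read_ft_torque().round(2),robot.read_position().round(4))
print(robot.read_t())
robot.move_gripper(0.6)
print(robot.read_grip_width(),robot.read_position())
robot.servo_line([*C,.2],speed=.1)
robot.goto([0.45,0.05,.3],R(-96.5-63))
for n in("scene","top"):
    p,d=robot.grab_frame(n);np.save(n+"9.npy",d)
    cv2.imwrite(f"pics/{n}9.png",p[:,:,::-1])
    P,u,v=pts(robot,n,d)
    s=(np.hypot(*(P[:,:2]-C).T)<.035)&(P[:,2]>.122)&(P[:,2]<.15)
    print(n,s.sum(),cv2.minAreaRect(P[s][:,:2].astype(np.float32)*1000))
print(robot.read_t(),robot.read_force())
E
```

```text
[ 43.47  20.34 -17.06   0.   -52.6   40.03]Traceback (most recent call last):
  File "<stdin>", line 7, in <module>
AttributeError: 'float' object has no attribute 'round'
```

My print statement failed after the first 15° step. I'll continue from there; the joint targets are absolute, so I'm using the original grasp angles.

```bash
python3 - <<'E'
from rig import robot
from h import *
q=np.array([*np.array(robot.ik([*C,.077],R(-96.5-15)))]);q[5]+=15;print(q.round(2),robot.read_qpos())
assert abs(q[5]-40.03)<.1
for a in(15,30,45,63):
    t=q.copy(); t[5]-=a; robot.movej(t)
    T=robot.read_tcp_rot()
    print(a,np.degrees(np.arctan2(T[1,1],T[0,1])),robot.read_grip_width()*88,robot.read_force().round(1),robot.read_ft_torque().round(2),robot.read_position().round(4))
print(robot.read_t())
robot.move_gripper(0.6)
print(robot.read_grip_width(),robot.read_position())
robot.servo_line([*C,.2],speed=.1)
robot.goto([0.45,0.05,.3],R(-96.5-63))
for n in("scene","top"):
    p,d=robot.grab_frame(n);np.save(n+"9.npy",d)
    cv2.imwrite(f"pics/{n}9.png",p[:,:,::-1])
    P,u,v=pts(robot,n,d)
    s=(np.hypot(*(P[:,:2]-C).T)<.035)&(P[:,2]>.122)&(P[:,2]<.15)
    if s.sum()>5: print(n,s.sum(),cv2.minAreaRect(P[s][:,:2].astype(np.float32)*1000))
print(robot.read_t(),robot.read_force())
E
```

```text
[ 43.47  20.34 -17.06   0.   -52.6   40.03] [ 4.34717836e+01  2.03336720e+01 -1.70498381e+01 -8.56471650e-03
 -5.26016124e+01  2.52566818e+01]
15 -111.3965505996612 13.914157135648686 [-0.5  2.   1.3] [ 0.67  0.45 -0.02] [0.551  0.2581 0.0771]
30 -126.23070718570025 13.889449809799725 [-0.9  1.5  2.4] [ 0.6   0.68 -0.16] [0.551  0.258  0.0771]
45 -141.11965546478694 13.76371754609552 [-2.1  2.   2.5] [ 0.51  1.04 -0.12] [0.5508 0.2579 0.077 ]
63 -159.08106927303538 13.896952310215692 [-4.9  0.9  3.5] [ 0.34  1.7  -0.1 ] [0.5507 0.2578 0.077 ]
11.5417
0.5992573826832862 [0.55097942 0.25798324 0.0769755 ]
scene 180 ((551.0106201171875, 258.7080078125), (14.612266540527344, 47.18693161010742), 20.185184478759766)
14.85 [-0.19911944  0.21281728 -0.03691264]
```

View pics/scene9.png

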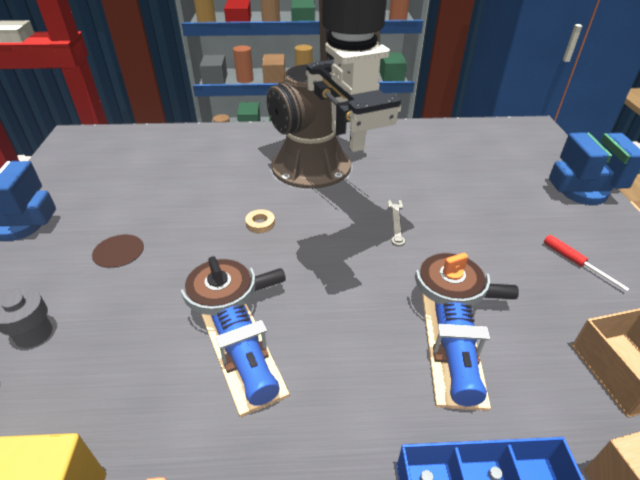

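View pics/top9.png

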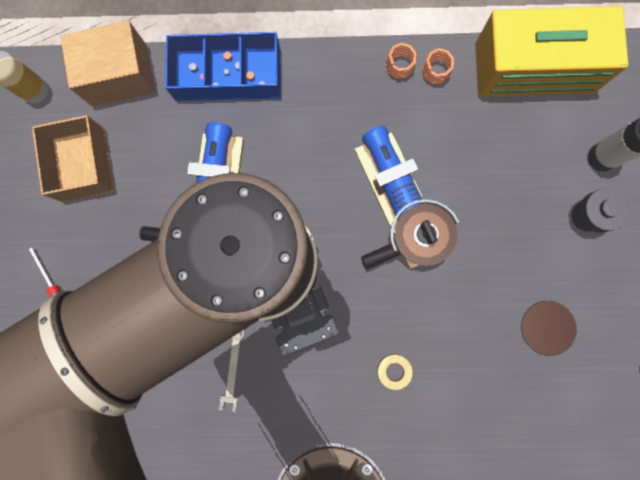

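The scene view shows the orange wing at (456,265), turned from 83.2° to 20.2°, which is 63° clockwise (1.10 rad). The black nut at (216,270) is unchanged, and the arm is clear at (360,100). I'm handing in.

```bash
python3 - <<'E'
from rig import robot
print(robot.read_force(),robot.read_t()); robot.job_done()
E
```

```text
[-0.19911944  0.21281728 -0.03691264] 14.85
the job is handed in; nothing more can be done
```

I turned the orange wing nut about 63° clockwise (1.10 rad, inside the 0.78–1.40 window), let go, and backed the arm clear. I handed the job in at 14.85 s.

**Last checks:**
- **Orange nut:** the scene camera's depth puts the bar at 83.2° before and 20.2° after, which agrees with the 63° I commanded. The top camera's view of it was blocked by the arm, so it could not confirm this.
- **Black nut:** it looks unchanged in both cameras' final pictures. I compared it by eye and did not measure its angle.
- **Contact:** the force reading was near zero (under 0.3 N), so nothing was being touched.

**What went wrong or disagreed:**
- **Finger height:** the fingertips measured about 27 mm higher than the TCP reading implied, so my first grip only caught the top edge of the bar (12.9 mm). I opened, went down in small steps while watching the force, and gripped again at the full 14.0 mm thickness before turning.
- **Script error:** one script stopped on a printing mistake after the first 15° of the turn. I carried on from there with absolute joint targets, and the final angle was not affected.

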